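Put three round-bottom flasks back into their own heating mantles

TASK

The three stoppered round-bottom flasks are each sitting in the wrong heating mantle: move them round so that every flask is fully home and upright in the mantle whose coloured top ring matches its stopper. Their round bottoms will not stand on the bench, so never set one down there: use the spare cork ring to park one meanwhile. Keep the flasks upright, lower them gently since they are glass, leave the beaker, wash bottle and dropper bottle alone, and let go of everything at the end.

Things in the scene. Friction and masses are not known exactly. Their poses are not given: they have to be found in the camera images.
- flask_red: stoppered 100 ml round-bottom flask, amber glass, red stopper; loose, 0.11 to 0.21 kg. Origin at the bulb's lowest point, z up along the neck. Above the origin, in mm: bulb a sphere of diameter 64 centred at 32; neck of diameter 26 from 62 to 109; stopper head of diameter 32 from 109 to 129. Best gripped round the neck 87 above the origin, from above, at any yaw.
- flask_blue: stoppered 100 ml round-bottom flask, amber glass, blue stopper; loose, 0.11 to 0.21 kg. Origin at the bulb's lowest point, z up along the neck. Above the origin, in mm: bulb a sphere of diameter 64 centred at 32; neck of diameter 26 from 62 to 109; stopper head of diameter 32 from 109 to 129. Best gripped round the neck 87 above the origin, from above, at any yaw.
- flask_yellow: stoppered 100 ml round-bottom flask, amber glass, yellow stopper; loose, 0.11 to 0.21 kg. Origin at the bulb's lowest point, z up along the neck. Above the origin, in mm: bulb a sphere of diameter 64 centred at 32; neck of diameter 26 from 62 to 109; stopper head of diameter 32 from 109 to 129. Best gripped round the neck 87 above the origin, from above, at any yaw.
- mantle_red: heating mantle (off, cold), red ring round its top: white casing, diameter 125, height 80, fixed. Origin at the centre of its underside, z up; control panel on its own +x side. Round nest in the top, 76 wide at the rim (6 mm slack each side), stepping in to a seat 44 wide at height 59. A flask fully home sits on its axis, flask origin 50 above the mantle's, bulb sunk to its middle; let go leaning, it may stay leaning.
- mantle_blue: heating mantle (off, cold), blue ring round its top: white casing, diameter 125, height 80, fixed. Origin at the centre of its underside, z up; control panel on its own +x side. Round nest in the top, 76 wide at the rim (6 mm slack each side), stepping in to a seat 44 wide at height 59. A flask fully home sits on its axis, flask origin 50 above the mantle's, bulb sunk to its middle; let go leaning, it may stay leaning.
- mantle_yellow: heating mantle (off, cold), yellow ring round its top: white casing, diameter 125, height 80, fixed. Origin at the centre of its underside, z up; control panel on its own +x side. Round nest in the top, 76 wide at the rim (6 mm slack each side), stepping in to a seat 44 wide at height 59. A flask fully home sits on its axis, flask origin 50 above the mantle's, bulb sunk to its middle; let go leaning, it may stay leaning.
- cork_ring: loose cork flask ring, outer diameter 90, hole diameter 44, height 25, 0.08 kg, empty at the start: the one free place for a flask; origin at the centre of its underside. A flask resting on it has its origin 16 above the ring's origin.
- beaker: bystander: small empty glass beaker, diameter 52, height 70; origin at the centre of its underside
- wash_bottle: bystander: white plastic wash bottle with red cap and bent spout, diameter 68, height 170; origin at the centre of its underside
- dropper_bottle: bystander: little amber dropper bottle with black cap and dark rubber bulb, diameter 44, height 110; origin at the centre of its underside
There are look-alikes about, which are no part of the job. Leave any green look-alike of the flask_yellow alone. Leave any purple look-alike of the flask_red alone.

How it is judged:
At the end, for the whole second after the job is handed in: Each flask stands in the mantle of its stopper's colour: within 15 mm of the mantle's axis, its lowest point 44 to 56 mm above the mantle's underside (50 is home), within 0.3 rad of upright, at rest and released (horizontal distance between flask_red and mantle_red below 0.015 m and z of flask_red in the frame of mantle_red between 0.044 and 0.056 m and angle between each of flask_red, flask_blue, flask_yellow's own z axis and vertical below 0.3 rad and linear speed of each of flask_red, flask_blue, flask_yellow below 0.02 m/s and angular speed of each of flask_red, flask_blue, flask_yellow below 0.2 rad/s and contact force between each of flask_red, flask_blue, flask_yellow and the fingers below 0.1 N and horizontal distance between flask_blue and mantle_blue below 0.015 m and z of flask_blue in the frame of mantle_blue between 0.044 and 0.056 m and horizontal distance between flask_yellow and mantle_yellow below 0.015 m and z of flask_yellow in the frame of mantle_yellow between 0.044 and 0.056 m); the robot touches nothing.
It fails at once if a flask is dropped: it falls free faster than 0.5 m/s (a drop of more than about 12 mm) ((linear speed of flask_red above 0.5 m/s and contact force between flask_red and the fingers below 0.1 N) or (linear speed of flask_blue above 0.5 m/s and contact force between flask_blue and the fingers below 0.1 N) or (linear speed of flask_yellow above 0.5 m/s and contact force between flask_yellow and the fingers below 0.1 N)).
It fails at once if a flask is tipped more than about 35 degrees from upright (angle between any of flask_red, flask_blue, flask_yellow's own z axis and vertical above 0.6 rad).
It fails at once if a flask touches down on the bare bench (height (world z) of any of flask_red, flask_blue, flask_yellow below 0.005 m).
It fails at once if a flask is rammed against a mantle, the cork ring or another flask (over 40 N) (contact force between any of flask_red, flask_blue, flask_yellow and mantle_red above 40 N or contact force between any of flask_red, flask_blue, flask_yellow and mantle_blue above 40 N or contact force between any of flask_red, flask_blue, flask_yellow and mantle_yellow above 40 N or contact force between any of flask_red, flask_blue, flask_yellow and cork_ring above 40 N or contact force between flask_red and flask_blue above 40 N or contact force between any of flask_red, flask_blue and flask_yellow above 40 N).
It fails at once if the beaker, wash bottle or dropper bottle is shifted by more than 30 mm or knocked over (distance of any of beaker, wash_bottle, dropper_bottle from where it was at the start of the episode above 0.03 m or angle between any of beaker, wash_bottle, dropper_bottle's own z axis and vertical above 0.4 rad).
It also fails if it takes over 128 s, if anything falls off the work surface, if the arm or the gripper's body presses on something with over 40 N, if the wrist force passes 120 N, or if a joint passes its speed limit or range.

ROBOT

A 7-joint arm with a two-finger parallel gripper is mounted at the origin on the work surface. World frame = base frame: x ahead of the robot, y to its left, z up, the work surface at z = 0. Lengths are in m, angles in rad, forces in N, time in s.
With the tool pointing down it reaches from about 0.4 to 0.85 m from the base axis. Payload 10.4 kg.
Tool frame: the origin (TCP) lies midway between the tips of the shut fingers; the grasp point (between the pads) lies 19 mm behind it (r.grasp_offset is the distance from the TCP to the grasp point, in m); z points along the fingers, y is the line along which they close (so a half turn about z gives the same grasp; the last joint's range is limited). The gripper opens to 87 mm and grips with 3 to 60 N. Pads are 19 mm wide; open, the fingers measure 117 mm over their backs; the gripper's body (75 mm by 190 mm) begins 51 mm behind the grasp point.
Start: joints at [-1.268, 0.332, -0.065, 1.46, 0.022, 1.35, -0.088], TCP at [0.2, 0.592, 0.223] pointing down, gripper open.
Joint ranges: [-2.6, 2.6], [-0.5, 2.12], [-1.47, 1.34], [0.16, 2.42], [-1.27, 4.41], [0.06, 2.06], [-2.6, 2.6]. Speed limits (rad/s): [2.22, 2.22, 2.79, 2.79, 3.14, 3.14, 3.14].

INTERFACE

Orientations are given as a unit quaternion [x, y, z, w].
In Python, from bench import r gives the robot as it stands.
- The arm moves only by the tool drive_tool, never from a script. Its argument "moves" is a list that holds one entry, the list of rows, each a list of 7 numbers: the shift along the tool's x, y, z in m, then the turn, a rotation vector about the tool's x, y, z in rad, then the opening, from 0 (shut) to 1 (fully open). In form: [[[tx, ty, tz, ax, ay, az, jaw], ...]]. A call has 1 to 10 rows; each row shifts and turns the commanded pose from where the row before left it, along the tool's axes as they then stand; what a row does not reach is not made up. A row lasts 1/10 s, in which the tool goes at most 50 mm and 8.59 degrees, less where a joint would pass 70% of its speed; a pose out of reach is approached as far as the arm can. A call is refused whole if a number of a shift passes 0.05 or a number of a turn 0.15, either way. A call with a gripper value outside its range is refused whole. The fingers move at their own pace and stop on an object; "squeeze" is the grip in N (left out, the last holds). Time passes only in rows, so rows that do not move let the fingers close. It gives the time, the measured TCP pose, the force, the opening and the grip force at its end, in the units of the state.
- r.read_state(): the state, without advancing time (a new reading comes with each control period).
- r.camera(name): name is "side" or "top"; returns the picture (420x560x3 uint8, red, green, blue); there is no depth.
- r.camera_info(name): a dict with "mtx" (3x3 intrinsics, pixels), "rvec" (rotation vector, rad) and "tvec" (3), from world to camera coordinates, as OpenCV has them. Camera axes: x right, y down, z forward; pixel columns grow to the right and rows downward; lengths in m; the calibration is good to about 2 mm. A picture is of the moment at which its call begins. camera_info takes no time and is no camera call.
- r.close_job(): hands the job in; it is judged then, once.
Trained networks look in the newest picture that a camera, given by its name, has taken for a name from the list of things; names that differ only in an ending like _2 or _b are one class to them, and where a whole thing is asked for, a point or a joint stands for the part that bears it (a point fixed in the world has none). Each returns a list of dicts, best first, with "conf" (0 to 1); they miss things now and then, are a little off and sometimes report something else, mostly with a low value. They report only what shows in the picture. A call takes as long as a camera call. They do not tell look-alikes from the thing itself.
- r.find_in(camera, query): "bbox" ([left, top, right, bottom] in pixels, round what is visible of it).
- r.place_of(camera, query): "at" ([column, row] in pixels: a listed point, or the origin of a listed thing).
The state is a dict: "time": time; "joint_positions": joint angles; "joint_vel": joint speeds; "joint_torque": joint torques, N m; "ee_pos": TCP position; "eef_rot": TCP orientation; "ft_force": force on the tool from outside, world axes, zero at the start; "torque": the same for the moment, N m; "width": finger opening in m; "grip_force": force on a finger pad.
Only numpy, scipy, OpenCV 4.12 (cv2) and the standard library are available. Lean on these libraries where they do the work, as an engineer would, in place of code of your own. Each camera call takes 0.05 s, during which the arm holds its last target. There are 200 camera calls.

## Working session

There is one attempt and no reset: what is moved stays moved. The work goes in short steps, Python scripts to look and compute and a tool call to move; the robot and the scene stay as the last step left them, time stands still between calls to the robot, and variables do not carry over. Pictures are saved under pics/ and viewed, at most 14 in all, crops included, and the job is handed in when it is done.

Besides the shell and the picture viewer there is one more tool, called after "Request:" as name(argument=value, ...) on one line, values as JSON. drive_tool: Moves the arm, as the interface text tells. Its arguments: {"type":"object","properties":{"moves":{"type":"array"},"squeeze":{"type":"number"}},"required":["moves"]}

```bash
mkdir -p pics; ls; python3 - <<'E'
from bench import r
import cv2,json
s=r.read_state(); print({k:s[k] for k in ("time","ee_pos","eef_rot","width")})
for c in("side","top"):
    im=r.camera(c); cv2.imwrite(f"pics/{c}0.png",im[:,:,::-1])
    i=r.camera_info(c); print(c,i)
    for q in ["flask_red","mantle_red","cork_ring","beaker","wash_bottle","dropper_bottle"]:
        print(c,q,[([round(x) for x in d["at"]],round(d["conf"],2)) for d in r.place_of(c,q)])
E
```

```text
pics
{'time': 0.0, 'ee_pos': array([0.19993988, 0.59174804, 0.22176865]), 'eef_rot': array([ 1.62170843e-01,  9.86762450e-01, -6.93387951e-04, -6.83359171e-05]), 'width': 0.08650461913317754}
side {'mtx': array([[405.86320088,   0.        , 279.65003585],
       [  0.        , 405.86320088, 205.89799208],
       [  0.        ,   0.        ,   1.        ]]), 'rvec': array([ 1.99382392, -0.7682164 ,  0.40712739]), 'tvec': array([-0.38843789,  0.31878581,  0.52312225])}
side flask_red [([258, 230], 0.97), ([309, 228], 0.62)]
side mantle_red [([196, 215], 0.83), ([315, 292], 0.23)]
side cork_ring [([318, 290], 0.61)]
side beaker [([392, 252], 0.97)]
side wash_bottle [([159, 192], 0.75), ([195, 214], 0.5)]
side dropper_bottle [([301, 204], 0.7)]
top {'mtx': array([[515.28754059,   0.        , 286.38728327],
       [  0.        , 515.28754059, 217.55084345],
       [  0.        ,   0.        ,   1.        ]]), 'rvec': array([ 2.1700385 , -2.12187411,  0.18243602]), 'tvec': array([0.05792327, 0.61671325, 1.38152075])}
top flask_red [([279, 247], 0.78), ([286, 196], 0.71), ([282, 251], 0.35)]
top mantle_red [([204, 256], 0.7), ([253, 178], 0.41)]
top cork_ring [([339, 248], 0.7)]
top beaker [([352, 178], 0.62)]
top wash_bottle [([137, 256], 0.94)]
top dropper_bottle [([254, 177], 0.71)]
```

View pics/side0.png

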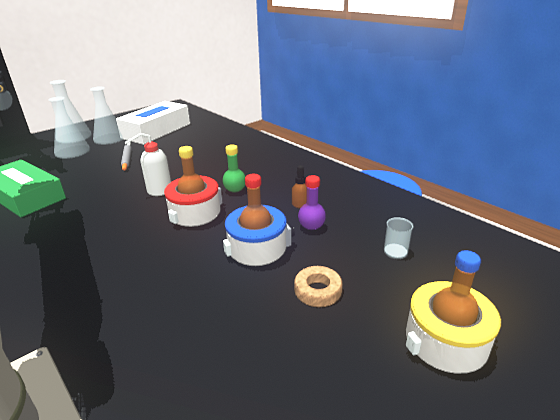

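View pics/top0.png

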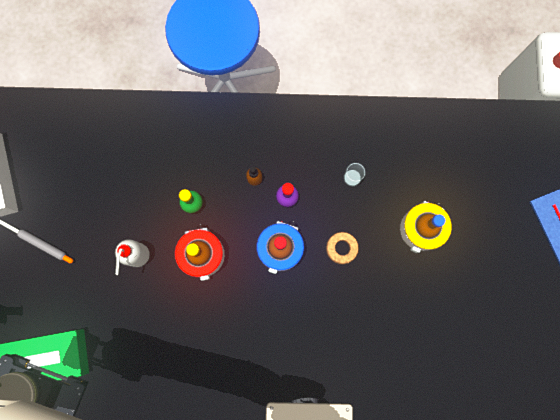

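Flasks sit as follows (side view): yellow stopper (186,153) in the red mantle, red (253,182) in the blue mantle and blue (467,262) in the yellow mantle. The cork ring is empty at (318,286). The look-alikes are a green bulb with yellow stopper (232,150/235,180) and a purple bulb with red stopper (312,183/312,215). Both stand on the bench with non-amber bulbs, so I leave them alone. Next I measure.

```bash
cat > h.py <<'E'
import cv2,numpy as np
from scipy.optimize import least_squares
from bench import r
I={c:r.camera_info(c) for c in("side","top")}
def proj(c,P): return cv2.projectPoints(np.asarray(P,float).reshape(-1,3),I[c]["rvec"],I[c]["tvec"],I[c]["mtx"],None)[0].reshape(-1,2)
def tri(ps,pt):
    M=[]
    for c in("side","top"): M.append(I[c]["mtx"]@np.c_[cv2.Rodrigues(I[c]["rvec"])[0],I[c]["tvec"]])
    X=cv2.triangulatePoints(M[0],M[1],np.array(ps,float).reshape(2,1),np.array(pt,float).reshape(2,1)).ravel(); X=X[:3]/X[3]
    e=[np.linalg.norm(proj(c,X)[0]-p) for c,p in(("side",ps),("top",pt))]
    return X,max(e)
def plane(c,p,z):
    R=cv2.Rodrigues(I[c]["rvec"])[0]; o=-R.T@I[c]["tvec"]; d=R.T@np.linalg.inv(I[c]["mtx"])@[p[0],p[1],1]
    return o+d*(z-o[2])/d[2]
RNG={"red":[(0,6),(174,180)],"blue":[(100,125)],"yellow":[(25,34)],"brown":[(10,22)]}
def blobs(c,col,smin=170,vmin=90,amin=25):
    hsv=cv2.cvtColor(r.camera(c),cv2.COLOR_RGB2HSV); m=0
    for a,b in RNG[col]: m=m|cv2.inRange(hsv,(a,smin,vmin),(b,255,255))
    n,l,st,ce=cv2.connectedComponentsWithStats(m)
    return [(st[i,4],st[i,:4],ce[i],(l==i).astype(np.uint8)) for i in range(1,n) if st[i,4]>amin]
def ell(m):
    k=max(cv2.findContours(m,cv2.RETR_EXTERNAL,cv2.CHAIN_APPROX_NONE)[0],key=len)
    return cv2.fitEllipse(cv2.convexHull(k))
E
python3 - <<'E'
from h import *
np.set_printoptions(precision=1,suppress=True)
for c in("side","top"):
    for col in("red","blue","yellow"):
        print(c,col,[(a,b.tolist(),np.round(p,1).tolist()) for a,b,p,m in blobs(c,col)])
    print(c,"brown",[(a,b.tolist(),np.round(p,1).tolist()) for a,b,p,m in blobs(c,"brown",60,90)])
for c in("side","top"):
    for q in("mantle_red","flask_red","cork_ring"): print(c,q,[([round(x) for x in d["bbox"]],round(d["conf"],2)) for d in r.find_in(c,q)])
E
```

```text
side red [(np.int32(280), [165, 175, 53, 30], [193.8, 196.0]), (np.int32(147), [245, 174, 16, 15], [252.7, 181.7]), (np.int32(121), [305, 175, 15, 13], [312.1, 182.1])]
side blue [(np.int32(540), [362, 171, 59, 25], [395.5, 180.3]), (np.int32(38), [264, 205, 20, 11], [272.2, 209.5]), (np.int32(60), [242, 216, 36, 17], [263.4, 226.8]), (np.int32(307), [225, 216, 61, 26], [258.5, 234.4]), (np.int32(100), [457, 250, 24, 17], [468.3, 259.3])]
side yellow []
side brown [(np.int32(1816), [268, 0, 200, 30], [382.4, 15.5]), (np.int32(3689), [246, 120, 314, 128], [424.0, 186.8]), (np.int32(639), [177, 156, 28, 38], [189.4, 178.0]), (np.int32(30), [122, 163, 5, 7], [124.1, 166.1]), (np.int32(295), [292, 183, 14, 25], [298.6, 194.5]), (np.int32(740), [240, 187, 31, 43], [254.0, 211.6]), (np.int32(1441), [294, 265, 49, 42], [317.6, 286.5]), (np.int32(1787), [432, 267, 49, 60], [456.8, 301.0])]
top red [(np.int32(115), [282, 183, 12, 12], [287.5, 188.4]), (np.int32(32), [553, 205, 7, 14], [556.4, 210.9]), (np.int32(1119), [175, 230, 48, 47], [198.1, 253.0]), (np.int32(136), [274, 236, 13, 13], [2
[... 483 characters left out ...]
5), [417, 213, 25, 25], [427.1, 225.9]), (np.int32(595), [326, 232, 33, 32], [342.0, 247.9]), (np.int32(197), [269, 235, 21, 22], [278.5, 248.4]), (np.int32(308), [186, 241, 24, 24], [199.7, 253.6]), (np.int32(52), [63, 255, 10, 8], [67.4, 258.8])]
side mantle_red [([166, 175, 221, 228], 0.79)]
side flask_red [([239, 173, 271, 229], 0.96), ([298, 175, 322, 232], 0.8), ([290, 165, 306, 209], 0.37)]
side cork_ring [([406, 280, 500, 370], 0.7), ([292, 267, 342, 309], 0.67), ([382, 219, 417, 260], 0.39)]
top mantle_red [([173, 224, 224, 279], 0.95), ([259, 221, 302, 275], 0.19)]
top flask_red [([277, 181, 301, 208], 0.96), ([270, 237, 290, 258], 0.8)]
top cork_ring [([328, 233, 357, 265], 0.74)]
```

```bash
python3 - <<'E'
import cv2
im=cv2.imread("pics/side0.png")[130:320,150:350]; cv2.imwrite("pics/crop0.png",cv2.resize(im,(600,570),interpolation=cv2.INTER_CUBIC))
E
```

```text
(no output)
```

View pics/crop0.png

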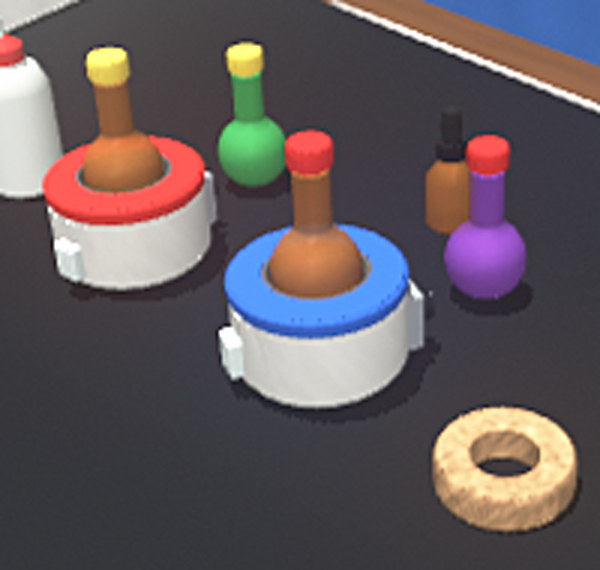

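The crop confirms it: the amber flask with yellow stopper is in the red mantle (crop 110,130) and the amber flask with red stopper is in the blue mantle (crop 310,230). The green (crop 245,120) and purple (crop 487,220) ones are free-standing look-alikes. Now I triangulate positions.

```bash
python3 - <<'E'
from h import *
np.set_printoptions(precision=4,suppress=True)
im={c:cv2.cvtColor(r.camera(c),cv2.COLOR_RGB2HSV) for c in I}
RG={"red":[(0,8),(172,180)],"blue":[(98,125)],"yellow":[(22,36)]}
def mask(c,col,box,s=110,v=60):
    m=0
    for a,b in RG[col]: m=m|cv2.inRange(im[c],(a,s,v),(b,255,255))
    o=np.zeros_like(m); x0,y0,x1,y1=box; o[y0:y1,x0:x1]=m[y0:y1,x0:x1]
    n,l,st,ce=cv2.connectedComponentsWithStats(o); i=1+np.argmax(st[1:,4])
    return (l==i).astype(np.uint8),ce[i],st[i]
rings={"red":((160,168,225,228),(170,225,228,282)),"blue":((220,198,292,252),(252,218,308,275)),"yellow":((405,275,505,350),(400,198,456,254))}
stops={"red":((240,170,265,192),(272,234,289,251)),"blue":((450,245,485,276),(430,212,447,229)),"yellow":((176,144,197,162),(183,241,201,258))}
for k,(a,b) in rings.items():
    ms,mt=mask("side",k,a)[0],mask("top",k,b)[0]
    es,et=ell(ms),ell(mt)
    X,e=tri(es[0],et[0]); print("mantle",k,X,"err",round(e,2),es[1],et[1],"top@z.08",plane("top",et[0],.08),"side@.08",plane("side",es[0],.08))
for k,(a,b) in stops.items():
    s,t=mask("side",k,a),mask("top",k,b)
    X,e=tri(s[1],t[1]); print("stopper",k,X,round(e,2),s[2],t[2],"top@z.172",plane("top",t[1],.172))
# cork ring
o=cv2.inRange(im["top"],(8,40,80),(26,255,255)); o[:,:320]=0;o[:,365:]=0;o[:225]=0;o[270:]=0
et=ell((o>0).astype(np.uint8)); print("cork top",et,plane("top",et[0],.02))
o=cv2.inRange(im["side"],(8,40,80),(26,255,255)); o[:,:288]=0;o[:,348:]=0;o[:260]=0;o[312:]=0
ys,xs=np.nonzero(o); print(xs.min(),xs.max(),ys.min(),ys.max()); X,e=tri(((xs.min()+xs.max())/2,(ys.min()+ys.max())/2),et[0]); print("cork",X,e)
for c in I:
  for q in("mantle_red","mantle_blue","mantle_yellow","flask_yellow","flask_blue"): print(c,q,[(np.round(d["at"],1).tolist(),round(d["conf"],2)) for d in r.place_of(c,q)])
E
```

```text
mantle red [0.5092 0.2993 0.0776] err 1.67 (29.35550880432129, 55.059776306152344) (51.870262145996094, 54.81358337402344) top@z.08 [0.5113 0.2979 0.08  ] side@.08 [0.5036 0.2969 0.08  ]
mantle blue [0.5315 0.088  0.0734] err 0.29 (38.5084342956543, 61.982460021972656) (46.89991760253906, 48.3210334777832) top@z.08 [0.5311 0.0878 0.08  ] side@.08 [0.5249 0.0801 0.08  ]
mantle yellow [ 0.5987 -0.3149  0.0706] err 0.13 (61.448699951171875, 94.29534149169922) (45.739471435546875, 47.73027801513672) top@z.08 [ 0.5974 -0.3122  0.08  ] side@.08 [ 0.5886 -0.3181  0.08  ]
stopper red [0.5321 0.088  0.172 ] 0.6 [245 173  16  16 213] [274 235  13  15 152] top@z.172 [0.5327 0.0876 0.172 ]
stopper blue [ 0.598  -0.3121  0.1712] 0.04 [455 250  26  23 466] [432 215  13  12 118] top@z.172 [ 0.5979 -0.3119  0.172 ]
stopper yellow [0.5099 0.3068 0.1724] 0.34 [179 146  14  12 148] [186 243  14  13 131] top@z.172 [0.5104 0.3066 0.172 ]
cork top ((342.1208190917969, 247.5680389404297), (32.40097427368164, 32.59061050415039), 136.01036071777344) [ 0.5381 -0.0868  0.02  ]
294 342 265 306
cork [ 0.5384 -0.0873  0.0138] 0.3530013987625183
side mantle_red [([197.4, 215.3], 0.62)]
side mantle_blue [([257.9, 250.4], 0.61)]
side mantle_yellow [([444.3, 344.2], 0.64)]
side flask_yellow [([234.2, 191.3], 0.82), ([192.7, 198.7], 0.79), ([445.8, 345.8], 0.7)]
side flask_blue [([449.6, 317.9], 0.87)]
top mantle_red [([202.0, 256.5], 0.95)]
top mantle_blue [([280.4, 249.2], 0.87), ([353.8, 178.5], 0.39)]
top mantle_yellow [([419.1, 228.6], 0.7)]
top flask_yellow [([192.8, 202.4], 0.95), ([199.7, 252.6], 0.75)]
top flask_blue [([427.7, 224.9], 0.89)]
```

Request:
drive_tool(moves=[[[0, 0, 0, 0, 0, 0.14, 1], [0, 0, 0, 0, 0, 0.14, 1], [0, 0, 0, 0, 0, 0.14, 1], [0, 0, 0, 0, 0, 0.14, 1], [0, 0, 0, 0, 0, 0.14, 1], [0, 0, 0, 0, 0, 0.14, 1], [0, 0, 0, 0, 0, 0.14, 1], [0, 0, 0, 0, 0, 0.14, 1], [0, 0, 0, 0, 0, 0.124, 1]]], squeeze=15)

```text
time: 2.9
ee_pos: [0.2, 0.5922, 0.2226]
eef_rot: [0.709, 0.705, 0.0, -0.0]
ft_force: [-0.3, 0.6, 0.5]
width: 0.0869
grip_force: 0.0
```

Request:
drive_tool(moves=[[[-0.045, 0.03, 0, 0, 0, 0, 1], [-0.045, 0.03, 0, 0, 0, 0, 1], [-0.045, 0.03, 0, 0, 0, 0, 1], [-0.045, 0.03, 0, 0, 0, 0, 1], [-0.045, 0.03, 0, 0, 0, 0, 1], [-0.045, 0.03, 0, 0, 0, 0, 1], [-0.045, 0.03, 0, 0, 0, 0, 1], [-0.045, 0.03, 0, 0, 0, 0, 1], [-0.045, 0.03, 0, 0, 0, 0, 1], [-0.045, 0.03, 0, 0, 0, 0, 1]]])

```text
time: 3.9
ee_pos: [0.4786, 0.1746, 0.223]
eef_rot: [0.707, 0.708, 0.001, -0.0]
ft_force: [1.1, 1.1, -0.3]
width: 0.0873
grip_force: 0.0
```

Request:
drive_tool(moves=[[[0, 0, 0, 0, 0, 0, 1], [0, 0, 0, 0, 0, 0, 1]]])

```text
time: 4.1
ee_pos: [0.4783, 0.1754, 0.2226]
eef_rot: [0.708, 0.706, 0.0, -0.0]
ft_force: [0.2, 1.3, 0.0]
width: 0.0868
grip_force: 0.0
```

Request:
drive_tool(moves=[[[-0.022, 0.0135, 0, 0, 0, 0, 1], [-0.022, 0.0135, 0, 0, 0, 0, 1], [-0.022, 0.0135, 0, 0, 0, 0, 1], [-0.0217, 0.0137, 0, 0, 0, 0, 1], [0, 0, 0, 0, 0, 0, 1], [0, 0, 0, 0, 0, 0, 1]]])

```text
time: 4.7
ee_pos: [0.5317, 0.0899, 0.2224]
eef_rot: [0.706, 0.708, -0.0, -0.0]
ft_force: [-0.1, 0.0, -0.6]
width: 0.0869
grip_force: 0.0
```

Request:
drive_tool(moves=[[[-0.002, 0, 0.02, 0, 0, 0, 1], [0, 0, 0.02, 0, 0, 0, 1], [0, 0, 0.02, 0, 0, 0, 1], [0, 0, 0.02, 0, 0, 0, 1], [0, 0, 0.015, 0, 0, 0, 1], [0, 0, 0.008, 0, 0, 0, 1], [0, 0, 0, 0, 0, 0, 1], [0, 0, 0, 0, 0, 0, 1]]])

```text
time: 5.5
ee_pos: [0.5322, 0.0875, 0.1201]
eef_rot: [0.706, 0.708, 0.0, -0.0]
ft_force: [-0.7, -1.0, 0.3]
width: 0.0869
grip_force: 0.0
```

```bash
cat > snap.py <<'E'
import sys; from h import *
n,c,x0,y0,x1,y1=sys.argv[1],sys.argv[2],*map(int,sys.argv[3:7])
im=r.camera(c)[y0:y1,x0:x1,::-1]; f=min(800/(x1-x0),600/(y1-y0),4)
cv2.imwrite(f"pics/{n}.png",cv2.resize(im,None,fx=f,fy=f,interpolation=cv2.INTER_CUBIC))
s=r.read_state(); print(s["time"],s["ee_pos"],s["ft_force"],s["width"],s["grip_force"])
E
python3 snap.py a side 180 80 380 230
```

```text
5.55 [0.53244115 0.08738612 0.12035168] [-0.51716287 -0.03942385  0.08007719] 0.08658075054771383 0.0
```

View pics/a.png

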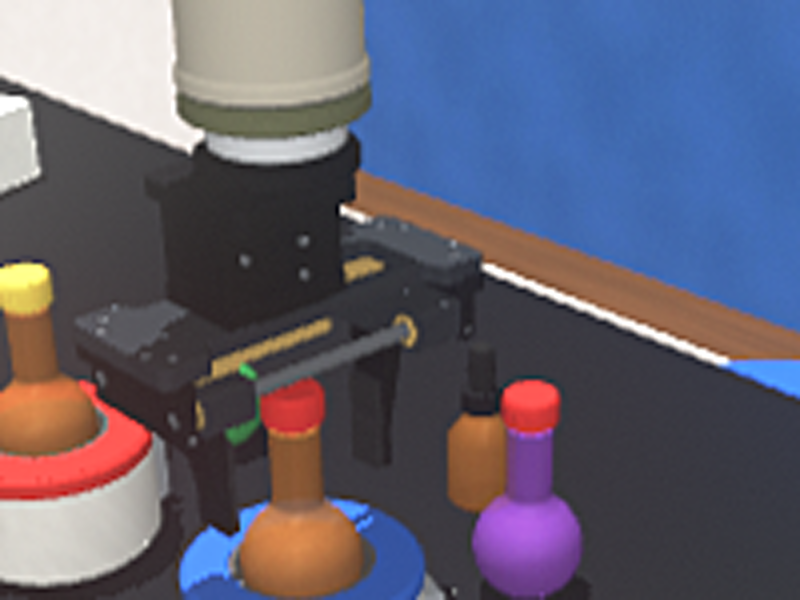

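The open fingers straddle the red flask's neck: tips at crop (215,525) and (370,460), neck at (297,460). Checking the tip midpoint against the calibration.

```bash
python3 - <<'E'
from h import *
print((proj("side",[[.5324,.0874,.12],[.5324+.05,.0874,.12],[.5324-.05,.0874,.12],[.5324,.0874,.18],[.5324,.0874,.14]])-[180,80])*4)
E
```

```text
[[299.45792235 493.58708271]
 [374.79254534 459.91766191]
 [218.77519809 529.64673876]
 [292.89761246 386.81308808]
 [297.32684922 458.90225923]]
```

Request:
drive_tool(moves=[[[0, 0, 0, 0, 0, 0, 0.6], [0, 0, 0, 0, 0, 0, 0.45], [0, 0, 0, 0, 0, 0, 0.4], [0, 0, 0, 0, 0, 0, 0.35], [0, 0, 0, 0, 0, 0, 0.3], [0, 0, 0, 0, 0, 0, 0.2], [0, 0, 0, 0, 0, 0, 0.2], [0, 0, 0, 0, 0, 0, 0.2], [0, 0, 0, 0, 0, 0, 0.2], [0, 0, 0, 0, 0, 0, 0.2]]], squeeze=15)

```text
time: 6.55
ee_pos: [0.5321, 0.0868, 0.1196]
eef_rot: [0.707, 0.707, 0.0, 0.0]
ft_force: [0.4, 0.0, 1.0]
width: 0.031
grip_force: 15.0
```

Request:
drive_tool(moves=[[[0, 0, 0, 0, 0, 0, 0.2], [0, 0, 0, 0, 0, 0, 0.2]]])

```text
time: 6.75
ee_pos: [0.5321, 0.0868, 0.1195]
eef_rot: [0.707, 0.707, 0.0, -0.0]
ft_force: [-0.1, 0.0, 0.1]
width: 0.0317
grip_force: 15.0
```

```bash
python3 snap.py b side 180 80 380 230
```

```text
6.8 [0.53211103 0.08676587 0.11955802] [ 1.22110223 -0.21647084  0.01585302] 0.03119699961833357 15.000412166118622
```

View pics/b.png

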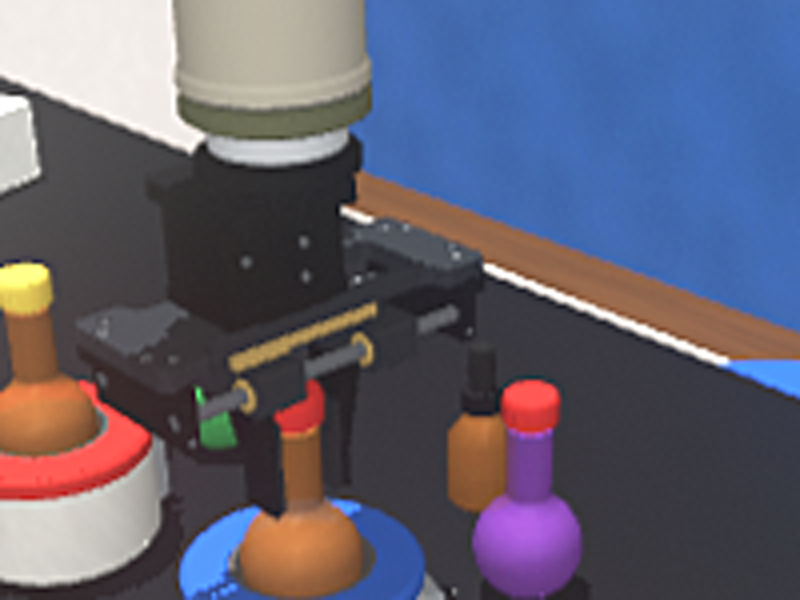

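The width of 31 mm means the fingers have closed on the stopper head (32), not the neck (26). I reopen a little, go about 4 mm lower and regrip.

Request:
drive_tool(moves=[[[0, 0, 0, 0, 0, 0, 0.5], [0, 0, 0, 0, 0, 0, 0.55], [0, 0, 0.002, 0, 0, 0, 0.55], [0, 0, 0.002, 0, 0, 0, 0.55], [0, 0, 0, 0, 0, 0, 0.4], [0, 0, 0, 0, 0, 0, 0.3], [0, 0, 0, 0, 0, 0, 0.2], [0, 0, 0, 0, 0, 0, 0.2], [0, 0, 0, 0, 0, 0, 0.2]]])

```text
time: 7.7
ee_pos: [0.5321, 0.0868, 0.1156]
eef_rot: [0.707, 0.707, 0.0, -0.0]
ft_force: [-0.1, -0.0, 0.2]
width: 0.0311
grip_force: 15.0
```

Request:
drive_tool(moves=[[[0, 0, 0, 0, 0, 0, 0.2], [0, 0, -0.002, 0, 0, 0, 0.2], [0, 0, -0.004, 0, 0, 0, 0.2], [0, 0, -0.004, 0, 0, 0, 0.2], [0, 0, 0, 0, 0, 0, 0.2]]], squeeze=22)

```text
time: 8.2
ee_pos: [0.5325, 0.0869, 0.1263]
eef_rot: [0.707, 0.707, 0.001, 0.0]
ft_force: [0.1, 0.3, -1.3]
width: 0.0307
grip_force: 22.0
```

```bash
python3 snap.py c side 210 140 310 215
```

```text
8.25 [0.53229761 0.08684097 0.12592444] [ 0.0588742  -0.09324849 -1.53507629] 0.03110017484162124 22.00158655643463
```

View pics/c.png

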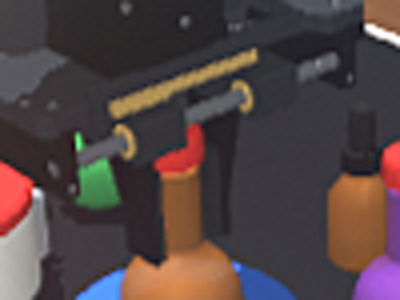

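Held: the lift shows 1.4 N (about 0.14 kg) and the bulb is rising at crop (180,290). Carrying it to the cork ring at (0.538, -0.087).

Request:
drive_tool(moves=[[[0, 0, -0.01, 0, 0, 0, 0.2], [0, 0, -0.02, 0, 0, 0, 0.2], [0, 0, -0.02, 0, 0, 0, 0.2], [-0.01, 0.002, -0.01, 0, 0, 0, 0.2], [-0.03, 0.002, 0, 0, 0, 0, 0.2], [-0.03, 0.002, 0, 0, 0, 0, 0.2], [-0.03, 0, 0, 0, 0, 0, 0.2], [-0.03, 0, 0, 0, 0, 0, 0.2], [-0.03, 0, 0, 0, 0, 0, 0.2], [-0.01, 0, 0, 0, 0, 0, 0.2]]])

```text
time: 9.25
ee_pos: [0.5376, -0.0878, 0.1858]
eef_rot: [0.708, 0.706, -0.0, 0.0]
ft_force: [-0.1, -1.0, -1.0]
width: 0.0307
grip_force: 22.0
```

Request:
drive_tool(moves=[[[-0.004, 0, 0, 0, 0, 0, 0.2], [0, 0, 0, 0, 0, 0, 0.2], [0, 0, 0, 0, 0, 0, 0.2]]])

```text
time: 9.55
ee_pos: [0.5384, -0.0859, 0.1854]
eef_rot: [0.706, 0.708, 0.0, -0.0]
ft_force: [0.6, 1.2, -1.6]
width: 0.0312
grip_force: 22.0
```

```bash
python3 snap.py d side 200 90 440 270; python3 - <<'E'
from h import *
print(proj("side",[[.5383,-.087,.0]])); s=r.read_state(); x=s["ee_pos"]; print((proj("side",[x-[0,0,.0656]])-[200,90])*10/3)
# mantle blue now empty in top
m=max([b for b in blobs("top","blue",110,60) if b[1][1]>150 and b[1][0]<350],key=lambda b:b[0]); e=ell(m[3]); print(e,plane("top",e[0],.08))
E
```

```text
9.6 [ 0.53838493 -0.08585102  0.18541426] [ 0.05311082  0.31522282 -1.64927436] 0.03091887949868433 22.001039385795593
[[318.0046362  290.90829474]]
[[398.04874979 496.46856622]]
((279.810791015625, 246.3418731689453), (46.761287689208984, 48.360511779785156), 98.41393280029297) [0.53148086 0.08812324 0.08      ]
```

View pics/d.png

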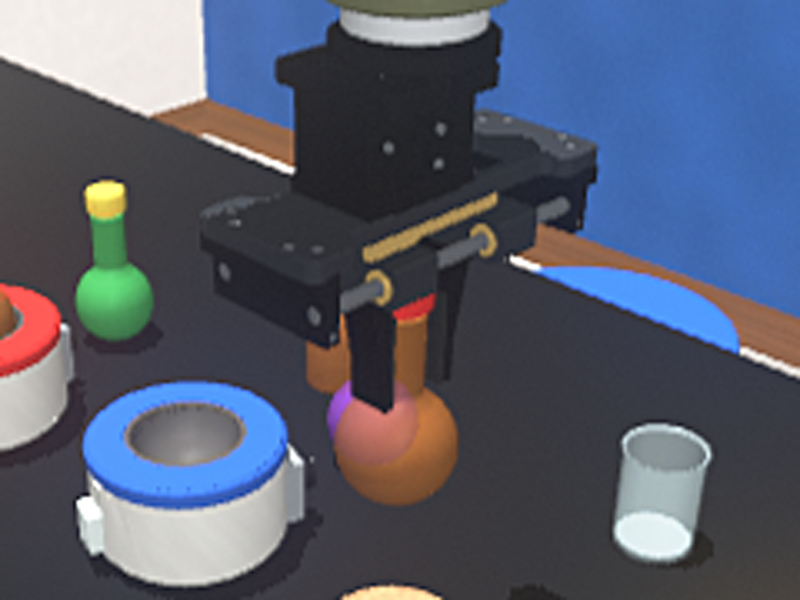

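The flask hangs upright, bulb at crop (395,445). The blue mantle's nest is clear at (185,435). Lowering to the cork ring.

Request:
drive_tool(moves=[[[-0.001, 0, 0.01, 0, 0, 0, 0.2], [0, 0, 0.02, 0, 0, 0, 0.2], [0, 0, 0.02, 0, 0, 0, 0.2], [0, 0, 0.02, 0, 0, 0, 0.2], [0, 0, 0.01, 0, 0, 0, 0.2], [0, 0, 0.008, 0, 0, 0, 0.2], [0, 0, 0.004, 0, 0, 0, 0.2], [0, 0, 0, 0, 0, 0, 0.2], [0, 0, 0, 0, 0, 0, 0.2]]])

```text
time: 10.55
ee_pos: [0.5387, -0.0883, 0.0941]
eef_rot: [0.707, 0.707, 0.0, 0.0]
ft_force: [-0.1, -0.3, -1.3]
width: 0.0306
grip_force: 22.0
```

Request:
drive_tool(moves=[[[0, 0, 0.002, 0, 0, 0, 0.2], [0, 0, 0.002, 0, 0, 0, 0.2], [0, 0, 0.002, 0, 0, 0, 0.2], [0, 0, 0, 0, 0, 0, 0.2]]])

```text
time: 10.95
ee_pos: [0.5381, -0.0882, 0.0873]
eef_rot: [0.707, 0.707, -0.0, -0.0]
ft_force: [-0.8, 1.1, -0.6]
width: 0.0309
grip_force: 22.0
```

Request:
drive_tool(moves=[[[0, 0, 0.002, 0, 0, 0, 0.2], [0, 0, 0.001, 0, 0, 0, 0.2], [0, 0, 0, 0, 0, 0, 0.2], [0, 0, 0, 0, 0, 0, 0.2]]])

```text
time: 11.35
ee_pos: [0.5383, -0.0882, 0.0845]
eef_rot: [0.707, 0.707, 0.0, -0.0]
ft_force: [-0.1, -0.2, -1.0]
width: 0.0308
grip_force: 22.0
```

Request:
drive_tool(moves=[[[0, 0, 0.001, 0, 0, 0, 0.2], [0, 0, 0.001, 0, 0, 0, 0.2], [0, 0, 0, 0, 0, 0, 0.2], [0, 0, 0, 0, 0, 0, 0.2]]])

```text
time: 11.75
ee_pos: [0.5382, -0.0883, 0.0825]
eef_rot: [0.707, 0.707, 0.0, -0.0]
ft_force: [-0.4, -0.1, -1.2]
width: 0.0308
grip_force: 22.0
```

Request:
drive_tool(moves=[[[0, 0, 0.001, 0, 0, 0, 0.2], [0, 0, 0.001, 0, 0, 0, 0.2], [0, 0, 0, 0, 0, 0, 0.2], [0, 0, 0, 0, 0, 0, 0.2]]])

```text
time: 12.15
ee_pos: [0.5389, -0.0883, 0.0812]
eef_rot: [0.707, 0.707, 0.001, 0.0]
ft_force: [-1.2, 0.3, 5.1]
width: 0.0308
grip_force: 22.0
```

Seated where expected. Releasing gently, then rising.

Request:
drive_tool(moves=[[[0, 0, 0, 0, 0, 0, 0.4], [0, 0, 0, 0, 0, 0, 0.5], [0, 0, 0, 0, 0, 0, 0.7], [0, 0, 0, 0, 0, 0, 1], [0, 0, 0, 0, 0, 0, 1], [0, 0, -0.01, 0, 0, 0, 1], [0, 0, -0.03, 0, 0, 0, 1], [0, 0, -0.04, 0, 0, 0, 1], [0, 0, -0.04, 0, 0, 0, 1], [0, 0, -0.02, 0, 0, 0, 1]]])

```text
time: 13.15
ee_pos: [0.5393, -0.0888, 0.2247]
eef_rot: [0.707, 0.707, 0.002, 0.001]
ft_force: [0.5, 0.6, 0.0]
width: 0.0862
grip_force: 0.0
```

Request:
drive_tool(moves=[[[-0.03, 0.01, 0, 0, 0, 0, 1], [-0.04, 0.01, 0, 0, 0, 0, 1], [-0.04, 0.01, 0, 0, 0, 0, 1], [-0.04, 0.01, 0, 0, 0, 0, 1], [-0.04, 0.01, 0, 0, 0, 0, 1], [-0.03, 0.01, 0, 0, 0, 0, 1], [0, 0, 0, 0, 0, 0, 1], [0, 0, 0, 0, 0, 0, 1]]])

```text
time: 13.95
ee_pos: [0.5982, -0.3088, 0.2207]
eef_rot: [0.707, 0.707, -0.0, -0.0]
ft_force: [0.3, 0.3, 0.6]
width: 0.0868
grip_force: 0.0
```

```bash
python3 snap.py e side 220 140 540 380; python3 - <<'E'
from h import *
def st(c,box,col="red"):
    bs=[b for b in blobs(c,col,110,60) if box[0]<b[2][0]<box[2] and box[1]<b[2][1]<box[3]]; return max(bs,key=lambda b:b[0])[2] if bs else None
e=proj("side",[[.538,-.088,.135]])[0];t=proj("top",[[.538,-.088,.135]])[0]
a,b=st("side",(*e-15,*e+15)),st("top",(*t-12,*t+12)); print(e,t,a,b)
if a is not None and b is not None: print("red stopper",tri(a,b))
E
```

```text
14.0 [ 0.59855971 -0.30754702  0.22078752] [0.07012631 0.70272747 0.07926589] 0.08703631230684801 0.0
[320.41977219 232.35205233] [347.9879026  243.24286871] [319.7173913  230.90942029] [347.51639344 243.13114754]
red stopper (array([ 0.53796099, -0.08643346,  0.13725958]), np.float64(0.06427041699230117))
```

View pics/e.png

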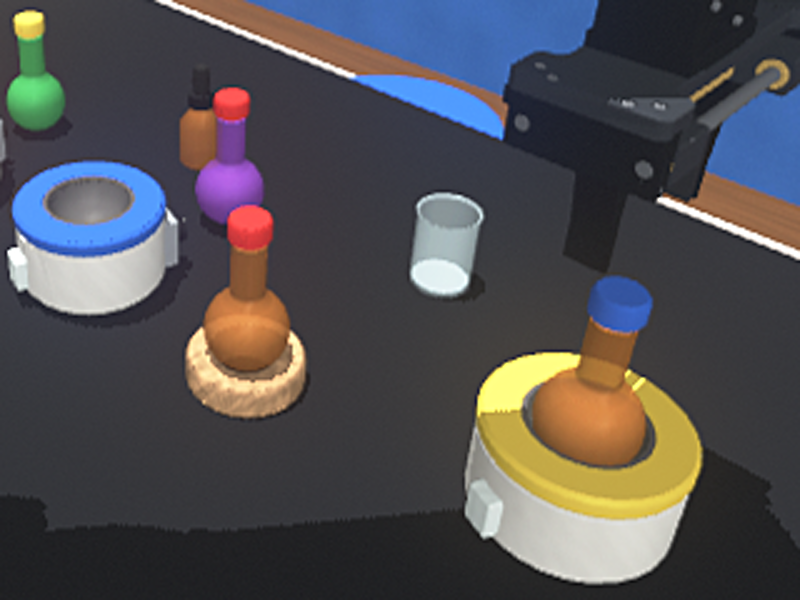

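The red flask stands upright in the cork ring (crop 247,325), with its stopper triangulated at (0.538, -0.086, 0.137). The blue flask (620,305) sits in the yellow mantle under the gripper. Descending on it.

Request:
drive_tool(moves=[[[-0.0045, 0, 0.02, 0, 0, 0, 1], [0, 0, 0.02, 0, 0, 0, 1], [0, 0, 0.02, 0, 0, 0, 1], [0, 0, 0.02, 0, 0, 0, 1], [0, 0, 0.015, 0, 0, 0, 1], [0, 0, 0.009, 0, 0, 0, 1], [0, 0, 0, 0, 0, 0, 1], [0, 0, 0, 0, 0, 0, 1]]])

```text
time: 14.9
ee_pos: [0.5989, -0.3127, 0.1173]
eef_rot: [0.707, 0.708, 0.0, 0.0]
ft_force: [-0.0, 0.2, 0.1]
width: 0.0869
grip_force: 0.0
```

Request:
drive_tool(moves=[[[0, 0, 0, 0, 0, 0, 0.6], [0, 0, 0, 0, 0, 0, 0.5], [0, 0, 0, 0, 0, 0, 0.45], [0, 0, 0, 0, 0, 0, 0.4], [0, 0, 0, 0, 0, 0, 0.35], [0, 0, 0, 0, 0, 0, 0.3], [0, 0, 0, 0, 0, 0, 0.2], [0, 0, 0, 0, 0, 0, 0.2], [0, 0, 0, 0, 0, 0, 0.2], [0, 0, 0, 0, 0, 0, 0.2]]])

```text
time: 15.9
ee_pos: [0.5985, -0.3127, 0.1165]
eef_rot: [0.707, 0.707, 0.0, -0.0]
ft_force: [-0.2, 0.5, 0.1]
width: 0.0309
grip_force: 22.0
```

Request:
drive_tool(moves=[[[0, 0, -0.002, 0, 0, 0, 0.2], [0, 0, -0.008, 0, 0, 0, 0.2], [0, 0, -0.015, 0, 0, 0, 0.2], [0, 0, -0.02, 0, 0, 0, 0.2], [0, 0, -0.02, 0, 0, 0, 0.2], [0, 0, -0.02, 0, 0, 0, 0.2], [0, 0, -0.02, 0, 0, 0, 0.2], [0, 0, -0.018, 0, 0, 0, 0.2], [0, 0, -0.005, 0, 0, 0, 0.2], [0, 0, 0, 0, 0, 0, 0.2]]])

```text
time: 16.9
ee_pos: [0.5987, -0.313, 0.2458]
eef_rot: [0.707, 0.707, 0.0, 0.001]
ft_force: [-0.2, -0.4, -2.4]
width: 0.0306
grip_force: 22.0
```

Request:
drive_tool(moves=[[[0.01, -0.002, 0, 0, 0, 0, 0.2], [0.02, -0.003, 0, 0, 0, 0, 0.2], [0.03, -0.005, 0, 0, 0, 0, 0.2], [0.03, -0.005, 0, 0, 0, 0, 0.2], [0.03, -0.005, 0, 0, 0, 0, 0.2], [0.03, -0.005, 0, 0, 0, 0, 0.2], [0.03, -0.005, 0, 0, 0, 0, 0.2], [0.03, -0.005, 0, 0, 0, 0, 0.2], [0.03, -0.005, 0, 0, 0, 0, 0.2], [0.03, -0.005, 0, 0, 0, 0, 0.2]]])

```text
time: 17.9
ee_pos: [0.552, -0.0407, 0.2435]
eef_rot: [0.706, 0.708, -0.0, -0.001]
ft_force: [-0.1, 0.4, -0.6]
width: 0.031
grip_force: 22.0
```

Request:
drive_tool(moves=[[[0.03, -0.005, 0, 0, 0, 0, 0.2], [0.03, -0.005, 0, 0, 0, 0, 0.2], [0.03, -0.005, 0, 0, 0, 0, 0.2], [0.02, -0.005, 0, 0, 0, 0, 0.2], [0.01, -0.003, 0, 0, 0, 0, 0.2], [0, 0, 0, 0, 0, 0, 0.2], [0, 0, 0, 0, 0, 0, 0.2]]])

```text
time: 18.6
ee_pos: [0.53, 0.0762, 0.2443]
eef_rot: [0.707, 0.707, -0.0, 0.0]
ft_force: [-0.0, -0.3, -0.7]
width: 0.0308
grip_force: 22.0
```

Request:
drive_tool(moves=[[[0.0055, 0.001, 0, 0, 0, 0, 0.2], [0.0055, 0.001, 0, 0, 0, 0, 0.2], [0, 0, 0.015, 0, 0, 0, 0.2], [0, 0, 0.02, 0, 0, 0, 0.2], [0, 0, 0.02, 0, 0, 0, 0.2], [0, 0, 0.02, 0, 0, 0, 0.2], [0, 0, 0.01, 0, 0, 0, 0.2], [0, 0, 0.005, 0, 0, 0, 0.2], [0, 0, 0, 0, 0, 0, 0.2], [0, 0, 0, 0, 0, 0, 0.2]]])

```text
time: 19.6
ee_pos: [0.5326, 0.0883, 0.1553]
eef_rot: [0.707, 0.707, 0.001, 0.0]
ft_force: [0.3, 0.6, -1.4]
width: 0.0309
grip_force: 22.0
```

```bash
python3 snap.py f side 190 130 350 250
```

```text
19.65 [0.53264366 0.08833811 0.15542071] [ 1.10197868 -0.29420265 -1.32706498] 0.030972765949224823 22.000229358673096
```

View pics/f.png

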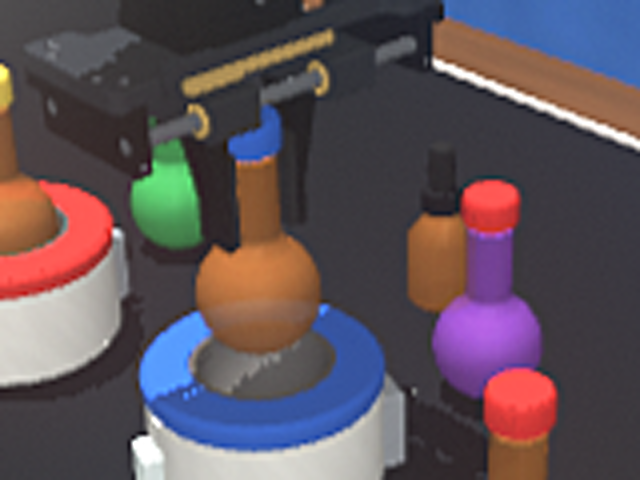

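The blue flask hangs upright over the blue nest, bulb at crop (258,290) and nest at (262,355). Lowering.

Request:
drive_tool(moves=[[[-0.001, 0, 0.008, 0, 0, 0, 0.2], [0, 0, 0.01, 0, 0, 0, 0.2], [0, 0, 0.01, 0, 0, 0, 0.2], [0, 0, 0.004, 0, 0, 0, 0.2], [0, 0, 0.002, 0, 0, 0, 0.2], [0, 0, 0, 0, 0, 0, 0.2], [0, 0, 0, 0, 0, 0, 0.2]]])

```text
time: 20.35
ee_pos: [0.5323, 0.0873, 0.1208]
eef_rot: [0.707, 0.707, 0.0, 0.0]
ft_force: [-0.2, 0.0, -1.4]
width: 0.0308
grip_force: 22.0
```

Request:
drive_tool(moves=[[[0, 0, 0.001, 0, 0, 0, 0.2], [0, 0, 0.001, 0, 0, 0, 0.2], [0, 0, 0.001, 0, 0, 0, 0.2], [0, 0, 0, 0, 0, 0, 0.2], [0, 0, 0, 0, 0, 0, 0.2]]])

```text
time: 20.85
ee_pos: [0.5321, 0.0873, 0.1175]
eef_rot: [0.707, 0.707, 0.0, -0.0]
ft_force: [0.2, 0.2, -0.8]
width: 0.031
grip_force: 22.0
```

Request:
drive_tool(moves=[[[0, 0, 0.001, 0, 0, 0, 0.2], [0, 0, 0.001, 0, 0, 0, 0.2], [0, 0, 0, 0, 0, 0, 0.2], [0, 0, 0, 0, 0, 0, 0.2]]])

```text
time: 21.25
ee_pos: [0.5326, 0.0875, 0.1161]
eef_rot: [0.707, 0.707, 0.001, 0.0]
ft_force: [-0.4, 0.5, 5.2]
width: 0.0311
grip_force: 22.0
```

Request:
drive_tool(moves=[[[0, 0, 0, 0, 0, 0, 0.4], [0, 0, 0, 0, 0, 0, 0.5], [0, 0, 0, 0, 0, 0, 0.7], [0, 0, 0, 0, 0, 0, 1], [0, 0, 0, 0, 0, 0, 1], [0, 0, -0.01, 0, 0, 0, 1], [0, 0, -0.03, 0, 0, 0, 1], [0, 0, -0.04, 0, 0, 0, 1], [0, 0, -0.03, 0, 0, 0, 1], [0, 0, 0, 0, 0, 0, 1]]])

```text
time: 22.25
ee_pos: [0.5342, 0.0874, 0.2305]
eef_rot: [0.707, 0.707, 0.003, 0.001]
ft_force: [0.3, -0.4, 0.4]
width: 0.0863
grip_force: 0.0
```

Request:
drive_tool(moves=[[[0.03, -0.003, 0, 0, 0, 0, 1], [0.04, -0.004, 0, 0, 0, 0, 1], [0.04, -0.004, 0, 0, 0, 0, 1], [0.04, -0.004, 0, 0, 0, 0, 1], [0.04, -0.004, 0, 0, 0, 0, 1], [0.029, -0.003, 0, 0, 0, 0, 1], [0, 0, 0, 0, 0, 0, 1], [0, 0, 0, 0, 0, 0, 1]]])

```text
time: 23.05
ee_pos: [0.5096, 0.3062, 0.2252]
eef_rot: [0.706, 0.708, -0.0, 0.0]
ft_force: [0.2, 0.2, 0.6]
width: 0.087
grip_force: 0.0
```

```bash
cat > chk.py <<'E'
import sys; from h import *
# args: colour x y z(expected stopper centre)
col=sys.argv[1]; P=np.array([[*map(float,sys.argv[2:5])]]); q={}
for c in I:
    e=proj(c,P)[0]; bs=[b for b in blobs(c,col,110,60) if np.abs(b[2]-e).max()<14 and b[0]<700]
    q[c]=max(bs,key=lambda b:b[0])[2] if bs else None
print(col,q, tri(q["side"],q["top"]) if all(v is not None for v in q.values()) else "")
E
python3 chk.py blue .532 .088 .17; python3 chk.py yellow .51 .306 .17;python3 -c "
from h import *;print(r.read_state()['ee_pos'])"
```

```text
blue {'side': array([252.95714286, 180.42380952]), 'top': array([280.50413223, 242.44628099])} (array([0.53165095, 0.08685528, 0.1725074 ]), np.float64(0.35468529141468597))
yellow {'side': array([184.38235294, 153.55882353]), 'top': None} 
[0.5104004  0.30477563 0.22577262]
```

Blue is home: its stopper is at (0.532, 0.087, 0.1725), the same height as before. Now the yellow flask.

Request:
drive_tool(moves=[[[0.001, 0, 0.02, 0, 0, 0, 1], [0, 0, 0.02, 0, 0, 0, 1], [0, 0, 0.02, 0, 0, 0, 1], [0, 0, 0.02, 0, 0, 0, 1], [0, 0, 0.018, 0, 0, 0, 1], [0, 0, 0.011, 0, 0, 0, 1], [0, 0, 0, 0, 0, 0, 1], [0, 0, 0, 0, 0, 0, 1]]])

```text
time: 24.05
ee_pos: [0.5103, 0.3071, 0.1173]
eef_rot: [0.707, 0.707, 0.0, 0.0]
ft_force: [0.3, 0.0, 1.2]
width: 0.0869
grip_force: 0.0
```

Request:
drive_tool(moves=[[[0, 0, 0, 0, 0, 0, 0.6], [0, 0, 0, 0, 0, 0, 0.5], [0, 0, 0, 0, 0, 0, 0.45], [0, 0, 0, 0, 0, 0, 0.4], [0, 0, 0, 0, 0, 0, 0.35], [0, 0, 0, 0, 0, 0, 0.3], [0, 0, 0, 0, 0, 0, 0.2], [0, 0, 0, 0, 0, 0, 0.2], [0, 0, 0, 0, 0, 0, 0.2], [0, 0, 0, 0, 0, 0, 0.2]]])

```text
time: 25.05
ee_pos: [0.5099, 0.3072, 0.1166]
eef_rot: [0.707, 0.707, 0.0, -0.0]
ft_force: [1.1, 1.0, 0.7]
width: 0.0313
grip_force: 22.0
```

Request:
drive_tool(moves=[[[0, 0, -0.002, 0, 0, 0, 0.2], [0, 0, -0.008, 0, 0, 0, 0.2], [0, 0, -0.015, 0, 0, 0, 0.2], [0, 0, -0.025, 0, 0, 0, 0.2], [0, 0, -0.03, 0, 0, 0, 0.2], [0, 0, -0.03, 0, 0, 0, 0.2], [0, 0, -0.03, 0, 0, 0, 0.2], [0, 0, -0.025, 0, 0, 0, 0.2], [0, 0, -0.01, 0, 0, 0, 0.2], [0, 0, 0, 0, 0, 0, 0.2]]])

```text
time: 26.05
ee_pos: [0.5104, 0.3074, 0.2933]
eef_rot: [0.707, 0.707, 0.001, 0.0]
ft_force: [0.1, 0.2, -1.5]
width: 0.0312
grip_force: 22.0
```

```bash
python3 - <<'E'
from h import *
m=max([b for b in blobs("top","red",170,90) if 165<b[2][0]<235 and 220<b[2][1]<285],key=lambda b:b[0]); e=ell(m[3]); print(e,plane("top",e[0],.08)); print(r.read_state()["ee_pos"])
E
```

```text
((204.03489685058594, 251.03982543945312), (34.03706359863281, 44.09881591796875), 163.3631134033203) [0.51424513 0.29059562 0.08      ]
[0.50989572 0.30719107 0.29163474]
```

Request:
drive_tool(moves=[[[-0.01, 0.001, 0, 0, 0, 0, 0.2], [-0.025, 0.004, 0, 0, 0, 0, 0.2], [-0.035, 0.005, 0, 0, 0, 0, 0.2], [-0.035, 0.005, 0, 0, 0, 0, 0.2], [-0.035, 0.005, 0, 0, 0, 0, 0.2], [-0.035, 0.005, 0, 0, 0, 0, 0.2], [-0.035, 0.005, 0, 0, 0, 0, 0.2], [-0.035, 0.005, 0, 0, 0, 0, 0.2], [-0.035, 0.005, 0, 0, 0, 0, 0.2], [-0.035, 0.005, 0, 0, 0, 0, 0.2]]])

```text
time: 27.1
ee_pos: [0.5543, -0.01, 0.2903]
eef_rot: [0.707, 0.707, -0.001, -0.001]
ft_force: [0.7, -0.1, -1.9]
width: 0.0305
grip_force: 22.0
```

Request:
drive_tool(moves=[[[-0.035, 0.005, 0, 0, 0, 0, 0.2], [-0.035, 0.005, 0, 0, 0, 0, 0.2], [-0.035, 0.005, 0, 0, 0, 0, 0.2], [-0.035, 0.005, 0, 0, 0, 0, 0.2], [-0.035, 0.005, 0, 0, 0, 0, 0.2], [-0.035, 0.005, 0, 0, 0, 0, 0.2], [-0.035, 0.005, 0, 0, 0, 0, 0.2], [-0.02, 0.003, 0, 0, 0, 0, 0.2], [-0.005, 0.002, 0, 0, 0, 0, 0.2], [0, 0, 0, 0, 0, 0, 0.2]]])

```text
time: 28.1
ee_pos: [0.5946, -0.2786, 0.2903]
eef_rot: [0.707, 0.707, -0.001, -0.001]
ft_force: [0.0, 0.8, -1.3]
width: 0.0307
grip_force: 22.0
```

Request:
drive_tool(moves=[[[-0.011, 0.001, 0, 0, 0, 0, 0.2], [-0.015, 0.002, 0, 0, 0, 0, 0.2], [-0.007, 0, 0, 0, 0, 0, 0.2], [0, 0, 0.015, 0, 0, 0, 0.2], [0, 0, 0.025, 0, 0, 0, 0.2], [0, 0, 0.03, 0, 0, 0, 0.2], [0, 0, 0.03, 0, 0, 0, 0.2], [0, 0, 0.025, 0, 0, 0, 0.2], [0, 0, 0.01, 0, 0, 0, 0.2], [0, 0, 0, 0, 0, 0, 0.2]]])

```text
time: 29.1
ee_pos: [0.5979, -0.3094, 0.1548]
eef_rot: [0.706, 0.708, -0.0, -0.001]
ft_force: [-0.3, 0.9, -1.3]
width: 0.031
grip_force: 22.0
```

```bash
python3 snap.py g side 390 190 550 370; python3 - <<'E'
from h import *
m=max([b for b in blobs("top","red",150,60) if 165<b[2][0]<235 and 220<b[2][1]<285],key=lambda b:b[0]); t=ell(m[3]); print(t,plane("top",t[0],.08))
m=max([b for b in blobs("side","red",110,60) if 165<b[2][0]<225 and 165<b[2][1]<230],key=lambda b:b[0]); e=ell(m[3]); print(e,tri(e[0],t[0]))
E
```

```text
29.15 [ 0.59849457 -0.31007749  0.1564176 ] [ 0.1540556   0.29574218 -0.72656086] 0.03044830059801246 22.002696096897125
((198.05967712402344, 252.6026611328125), (47.24251937866211, 48.739715576171875), 55.413719177246094) [0.50969807 0.30634598 0.08      ]
((190.96343994140625, 189.52413940429688), (29.368389129638672, 55.05598068237305), 82.42735290527344) (array([0.50984596, 0.30754859, 0.07360023]), np.float64(0.29557698712848046))
```

View pics/g.png

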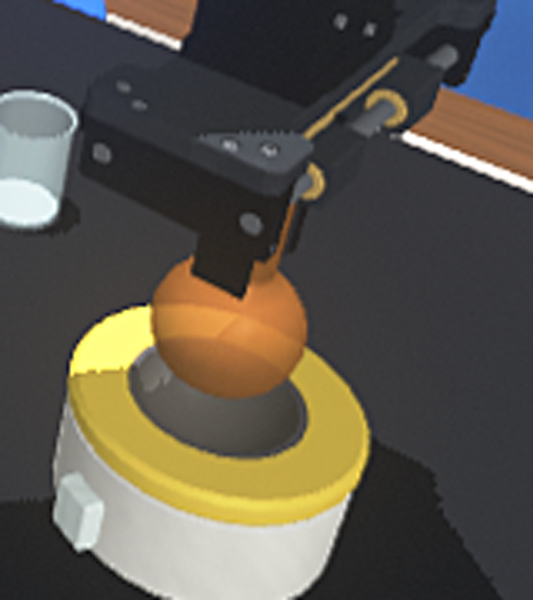

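The yellow flask is over the empty yellow nest, bulb at crop (230,325) and nest at (218,400). The emptied red mantle's axis measures (0.510, 0.3065). Lowering.

Request:
drive_tool(moves=[[[-0.0015, 0, 0.008, 0, 0, 0, 0.2], [0, 0, 0.01, 0, 0, 0, 0.2], [0, 0, 0.01, 0, 0, 0, 0.2], [0, 0, 0.004, 0, 0, 0, 0.2], [0, 0, 0.002, 0, 0, 0, 0.2], [0, 0, 0, 0, 0, 0, 0.2], [0, 0, 0, 0, 0, 0, 0.2]]])

```text
time: 29.95
ee_pos: [0.5986, -0.3123, 0.1228]
eef_rot: [0.707, 0.707, 0.0, 0.0]
ft_force: [0.8, -0.2, -1.8]
width: 0.0307
grip_force: 22.0
```

Request:
drive_tool(moves=[[[0, 0, 0.001, 0, 0, 0, 0.2], [0, 0, 0.001, 0, 0, 0, 0.2], [0, 0, 0.001, 0, 0, 0, 0.2], [0, 0, 0, 0, 0, 0, 0.2], [0, 0, 0, 0, 0, 0, 0.2]]])

```text
time: 30.45
ee_pos: [0.5985, -0.3121, 0.1195]
eef_rot: [0.707, 0.707, 0.0, -0.0]
ft_force: [-0.4, 0.3, -1.2]
width: 0.0307
grip_force: 22.0
```

Request:
drive_tool(moves=[[[0, 0, 0.001, 0, 0, 0, 0.2], [0, 0, 0.001, 0, 0, 0, 0.2], [0, 0, 0.001, 0, 0, 0, 0.2], [0, 0, 0, 0, 0, 0, 0.2], [0, 0, 0, 0, 0, 0, 0.2]]])

```text
time: 30.95
ee_pos: [0.5984, -0.3124, 0.1167]
eef_rot: [0.707, 0.707, -0.0, 0.0]
ft_force: [-1.2, 0.2, 1.6]
width: 0.0309
grip_force: 22.0
```

Request:
drive_tool(moves=[[[0, 0, 0, 0, 0, 0, 0.4], [0, 0, 0, 0, 0, 0, 0.5], [0, 0, 0, 0, 0, 0, 0.7], [0, 0, 0, 0, 0, 0, 1], [0, 0, 0, 0, 0, 0, 1], [0, 0, -0.01, 0, 0, 0, 1], [0, 0, -0.03, 0, 0, 0, 1], [0, 0, -0.04, 0, 0, 0, 1], [0, 0, -0.03, 0, 0, 0, 1], [0, 0, 0, 0, 0, 0, 1]]])

```text
time: 31.95
ee_pos: [0.5999, -0.3137, 0.2323]
eef_rot: [0.707, 0.707, 0.001, 0.004]
ft_force: [0.7, -0.6, 0.4]
width: 0.086
grip_force: 0.0
```

Request:
drive_tool(moves=[[[0.03, -0.01, 0, 0, 0, 0, 1], [0.04, -0.01, 0, 0, 0, 0, 1], [0.04, -0.01, 0, 0, 0, 0, 1], [0.04, -0.01, 0, 0, 0, 0, 1], [0.04, -0.01, 0, 0, 0, 0, 1], [0.035, -0.01, 0, 0, 0, 0, 1], [0, 0, 0, 0, 0, 0, 1], [0, 0, 0, 0, 0, 0, 1]]])

```text
time: 32.75
ee_pos: [0.5382, -0.0864, 0.2267]
eef_rot: [0.706, 0.708, 0.0, -0.0]
ft_force: [0.7, -0.5, 0.3]
width: 0.0871
grip_force: 0.0
```

```bash
python3 chk.py yellow .598 -.312 .17; python3 -c "
from h import *;print(r.read_state()['ee_pos'])"
```

```text
yellow {'side': array([468.5147929 , 259.76627219]), 'top': None} 
[ 0.53825307 -0.08838993  0.22667376]
```

Yellow's stopper is at side pixel (468.5,259.8), where the blue one had been at (468.3,259.3), so it is home. Picking up the red flask from the cork ring.

Request:
drive_tool(moves=[[[0.001, 0, 0.02, 0, 0, 0, 1], [0, 0, 0.025, 0, 0, 0, 1], [0, 0, 0.025, 0, 0, 0, 1], [0, 0, 0.025, 0, 0, 0, 1], [0, 0, 0.02, 0, 0, 0, 1], [0, 0, 0.015, 0, 0, 0, 1], [0, 0, 0.01, 0, 0, 0, 1], [0, 0, 0.004, 0, 0, 0, 1], [0, 0, 0, 0, 0, 0, 1], [0, 0, 0, 0, 0, 0, 1]]])

```text
time: 33.85
ee_pos: [0.5388, -0.0864, 0.0832]
eef_rot: [0.707, 0.707, 0.0, 0.0]
ft_force: [0.0, 0.8, 0.4]
width: 0.0871
grip_force: 0.0
```

Request:
drive_tool(moves=[[[0, 0, 0, 0, 0, 0, 0.6], [0, 0, 0, 0, 0, 0, 0.5], [0, 0, 0, 0, 0, 0, 0.45], [0, 0, 0, 0, 0, 0, 0.4], [0, 0, 0, 0, 0, 0, 0.35], [0, 0, 0, 0, 0, 0, 0.3], [0, 0, 0, 0, 0, 0, 0.2], [0, 0, 0, 0, 0, 0, 0.2], [0, 0, 0, 0, 0, 0, 0.2], [0, 0, 0, 0, 0, 0, 0.2]]])

```text
time: 34.85
ee_pos: [0.5383, -0.0862, 0.0825]
eef_rot: [0.707, 0.707, 0.0, -0.0]
ft_force: [-0.9, -0.2, 0.0]
width: 0.0309
grip_force: 22.0
```

Request:
drive_tool(moves=[[[0, 0, -0.002, 0, 0, 0, 0.2], [0, 0, -0.008, 0, 0, 0, 0.2], [0, 0, -0.015, 0, 0, 0, 0.2], [0, 0, -0.03, 0, 0, 0, 0.2], [0, 0, -0.03, 0, 0, 0, 0.2], [0, 0, -0.035, 0, 0, 0, 0.2], [0, 0, -0.035, 0, 0, 0, 0.2], [0, 0, -0.03, 0, 0, 0, 0.2], [0, 0, -0.02, 0, 0, 0, 0.2], [0, 0, -0.005, 0, 0, 0, 0.2]]])

```text
time: 35.85
ee_pos: [0.539, -0.0868, 0.2958]
eef_rot: [0.707, 0.707, 0.002, 0.001]
ft_force: [1.0, -1.0, -1.9]
width: 0.0308
grip_force: 22.0
```

Request:
drive_tool(moves=[[[0.01, 0, 0, 0, 0, 0, 0.2], [0.025, -0.002, 0, 0, 0, 0, 0.2], [0.035, -0.003, 0, 0, 0, 0, 0.2], [0.035, -0.003, 0, 0, 0, 0, 0.2], [0.035, -0.003, 0, 0, 0, 0, 0.2], [0.035, -0.003, 0, 0, 0, 0, 0.2], [0.035, -0.003, 0, 0, 0, 0, 0.2], [0.035, -0.003, 0, 0, 0, 0, 0.2], [0.035, -0.003, 0, 0, 0, 0, 0.2], [0.035, -0.003, 0, 0, 0, 0, 0.2]]])

```text
time: 36.85
ee_pos: [0.5106, 0.2306, 0.2911]
eef_rot: [0.707, 0.708, -0.001, -0.0]
ft_force: [-0.1, -0.5, -1.0]
width: 0.0312
grip_force: 22.0
```

Request:
drive_tool(moves=[[[0.03, -0.002, 0, 0, 0, 0, 0.2], [0.025, 0, 0, 0, 0, 0, 0.2], [0.015, 0, 0, 0, 0, 0, 0.2], [0.005, 0, 0, 0, 0, 0, 0.2], [0, 0, 0, 0, 0, 0, 0.2], [0, 0, 0, 0, 0, 0, 0.2]]])

```text
time: 37.45
ee_pos: [0.5103, 0.3022, 0.2925]
eef_rot: [0.707, 0.707, -0.0, 0.0]
ft_force: [0.1, -0.0, -1.3]
width: 0.0312
grip_force: 22.0
```

Request:
drive_tool(moves=[[[0.0045, 0, 0, 0, 0, 0, 0.2], [0, 0, 0.015, 0, 0, 0, 0.2], [0, 0, 0.025, 0, 0, 0, 0.2], [0, 0, 0.03, 0, 0, 0, 0.2], [0, 0, 0.03, 0, 0, 0, 0.2], [0, 0, 0.025, 0, 0, 0, 0.2], [0, 0, 0.01, 0, 0, 0, 0.2], [0, 0, 0, 0, 0, 0, 0.2], [0, 0, 0, 0, 0, 0, 0.2]]])

```text
time: 38.35
ee_pos: [0.5104, 0.3083, 0.1584]
eef_rot: [0.707, 0.707, 0.001, 0.0]
ft_force: [0.9, 0.7, -1.1]
width: 0.0309
grip_force: 22.0
```

```bash
python3 snap.py i side 130 110 290 230
```

```text
38.4 [0.51059972 0.3085175  0.15891401] [-0.11957344  0.53225406 -0.51112315] 0.030855862504700297 22.002612948417664
```

View pics/i.png

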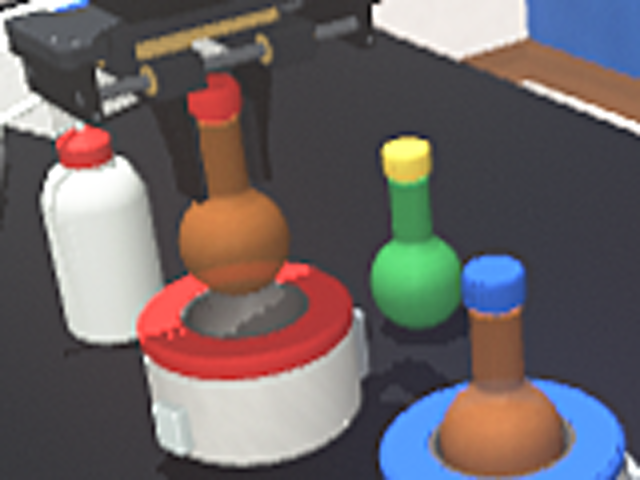

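The red flask hangs over the empty red nest: bulb at crop (234,240), nest at (245,305). Its slant matches the one the yellow flask showed there when upright, so it is perspective. Lowering.

Request:
drive_tool(moves=[[[-0.0015, 0, 0.008, 0, 0, 0, 0.2], [0, 0, 0.01, 0, 0, 0, 0.2], [0, 0, 0.01, 0, 0, 0, 0.2], [0, 0, 0.006, 0, 0, 0, 0.2], [0, 0, 0.003, 0, 0, 0, 0.2], [0, 0, 0.001, 0, 0, 0, 0.2], [0, 0, 0, 0, 0, 0, 0.2], [0, 0, 0, 0, 0, 0, 0.2]]])

```text
time: 39.2
ee_pos: [0.5101, 0.3069, 0.1199]
eef_rot: [0.707, 0.707, 0.0, 0.0]
ft_force: [-0.4, 0.3, -2.0]
width: 0.0306
grip_force: 22.0
```

Request:
drive_tool(moves=[[[0, 0, 0.001, 0, 0, 0, 0.2], [0, 0, 0.001, 0, 0, 0, 0.2], [0, 0, 0, 0, 0, 0, 0.2], [0, 0, 0, 0, 0, 0, 0.2]]])

```text
time: 39.6
ee_pos: [0.5098, 0.3067, 0.1176]
eef_rot: [0.707, 0.707, 0.0, -0.0]
ft_force: [-0.5, -0.0, -1.2]
width: 0.0306
grip_force: 22.0
```

Request:
drive_tool(moves=[[[0, 0, 0.001, 0, 0, 0, 0.2], [0, 0, 0.0005, 0, 0, 0, 0.2], [0, 0, 0, 0, 0, 0, 0.2], [0, 0, 0, 0, 0, 0, 0.2]]])

```text
time: 40.0
ee_pos: [0.5101, 0.3069, 0.1163]
eef_rot: [0.707, 0.707, 0.0, 0.0]
ft_force: [0.0, 0.2, 1.6]
width: 0.031
grip_force: 22.0
```

Contact at the expected height. Releasing, then clearing away upward and towards the base.

Request:
drive_tool(moves=[[[0, 0, 0, 0, 0, 0, 0.4], [0, 0, 0, 0, 0, 0, 0.5], [0, 0, 0, 0, 0, 0, 0.7], [0, 0, 0, 0, 0, 0, 1], [0, 0, 0, 0, 0, 0, 1], [0, 0, -0.01, 0, 0, 0, 1], [0, 0, -0.03, 0, 0, 0, 1], [0, 0, -0.04, 0, 0, 0, 1], [0, 0, -0.04, 0, 0, 0, 1], [0, 0, -0.04, 0, 0, 0, 1]]])

```text
time: 41.0
ee_pos: [0.5098, 0.3064, 0.2786]
eef_rot: [0.707, 0.707, 0.0, 0.0]
ft_force: [0.0, 0.3, 0.3]
width: 0.0865
grip_force: 0.0
```

Request:
drive_tool(moves=[[[0.02, -0.02, 0, 0, 0, 0, 1], [0.04, -0.02, 0, 0, 0, 0, 1], [0.04, -0.02, 0, 0, 0, 0, 1], [0.04, -0.02, 0, 0, 0, 0, 1], [0.04, -0.02, 0, 0, 0, 0, 1], [0.02, -0.02, 0, 0, 0, 0, 1], [0, 0, 0, 0, 0, 0, 1], [0, 0, 0, 0, 0, 0, 1]]])

```text
time: 41.8
ee_pos: [0.3895, 0.5067, 0.2766]
eef_rot: [0.706, 0.708, 0.0, 0.0]
ft_force: [0.7, -0.5, -0.0]
width: 0.0871
grip_force: 0.0
```

```bash
python3 snap.py k side 0 0 560 420; python3 chk.py red .51 .3067 .17; python3 chk.py blue .532 .088 .17; python3 chk.py yellow .598 -.312 .17
```

```text
41.85 [0.39053447 0.50577868 0.27668365] [0.1511182  0.07071221 0.15666106] 0.0867501465900061 0.0
red {'side': array([185.29299363, 151.52866242]), 'top': None} 
blue {'side': array([252.99521531, 180.40669856]), 'top': array([280.45833333, 242.425     ])} (array([0.53173862, 0.08694992, 0.17246666]), np.float64(0.32260670376424455))
yellow {'side': array([468.49852507, 259.78171091]), 'top': None}
```

View pics/k.png

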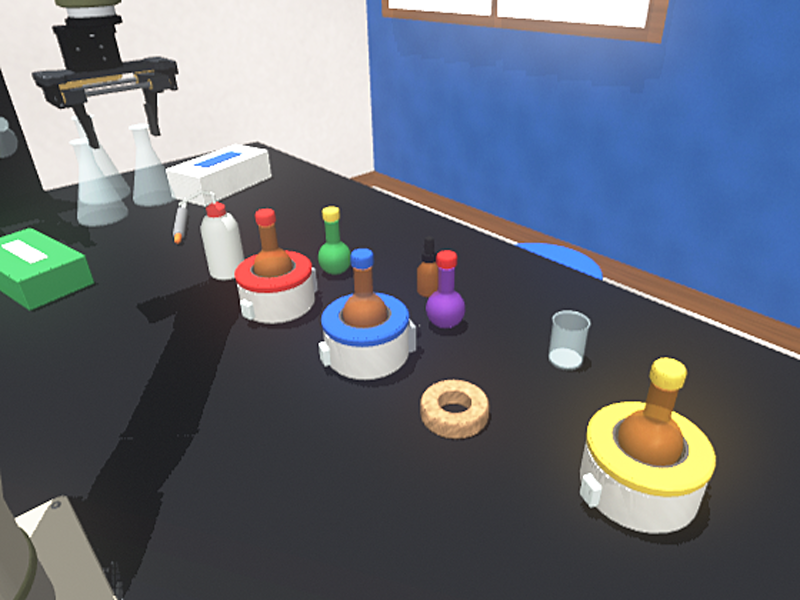

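All three stoppers match their rings: red (270,265), blue (365,310), yellow (650,435). All flasks are upright and home, the gripper is clear and the bystanders are untouched. Handing in.

```bash
python3 -c "
from bench import r
print(r.close_job())"
```

```text
the job is handed in; nothing more can be done
None
```

All three flasks are upright and home in the mantles matching their stoppers, released, with the beaker, bottles and look-alikes left alone; the job was handed in at about 42 s of the 128 s, and no verdict was returned.

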